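Slide the cheese mould home and screw the press down to load

ROBOT

A 7-joint arm with a two-finger parallel gripper is mounted at the origin on the work surface. World frame = base frame: x ahead of the robot, y to its left, z up, the work surface at z = 0. Lengths are in m, angles in rad, forces in N, time in s.
With the tool pointing down it reaches from about 0.425 to 0.925 m from the base axis. Payload 6.8 kg.
Tool frame: the origin (TCP) lies midway between the tips of the shut fingers; the grasp point (between the pads) lies 19 mm behind it; z points along the fingers, y is the line along which they close (so a half turn about z gives the same grasp; the last joint's range is limited). The gripper opens to 85 mm and grips with 20 to 120 N. Pads are 22 mm wide; open, the fingers measure 114 mm over their backs; the gripper's body (76 mm by 85 mm) begins 54 mm behind the grasp point. The pads swing forward as they close: fully open they stand 13 mm farther back than shut.
Start: joints at [1.153, 0.477, 0.022, 1.555, -0.011, 1.109, -0.083], TCP at [0.206, -0.643, 0.231] pointing down, gripper open.
Joint ranges: [-2.96, 2.96], [-0.34, 2.1], [-1.41, 1.46], [0.24, 2.44], [-1.37, 4.51], [0.17, 1.92], [-2.96, 2.96]. Speed limits (rad/s): [2.39, 2.39, 3.14, 3.14, 3.14, 3.14, 3.14].

INTERFACE

Orientations are given as a unit quaternion [w, x, y, z].
In Python, from station import * gives the robot as it stands.
- The arm moves only by the shell command python3 -m creep 'ROWS' [FORCE]. ROWS is JSON, a list of rows, each a list of 7 numbers: the gripper command: -1 is shut, 1 is fully open, values between are in proportion, then the shift along the world's x, y, z in mm, then the turn, a rotation vector about the world's x, y, z in rad. A call has 1 to 5 rows; each row shifts and turns the commanded pose from where the row before left it; what a row does not reach is not made up. A row lasts 1/8 s, in which the tool goes at most 62.5 mm and 10.7 degrees, less where a joint would pass 70% of its speed; a pose out of reach is approached as far as the arm can. A call is refused whole if a number of a shift passes 62.5 or a number of a turn 0.188, either way. A call with a gripper value outside its range is refused whole. The fingers move at their own pace and stop on an object; FORCE is the grip in N (left out, the last holds). Time passes only in rows, so rows that do not move let the fingers close. It gives the time, the measured TCP pose, the force, the opening and the grip force at its end, in the units of the state.
- get_obs(): the state, without advancing time (a new reading comes with each control period).
- read_camera(name): name is "scene" or "top" or "wrist"; returns (picture, depth): 384x512x3 uint8, red, green, blue; 384x512 float32, m along the optical axis (not along the pixel's ray), 0 where there is no reading.
- camera_params(name): a dict with "intrinsics" (3x3 intrinsics, pixels), "cam_to_world" (4x4, takes a point from camera to world coordinates); the wrist camera has in their place "mount" (4x4, takes a point from camera to tool coordinates, whose origin is the TCP and whose axes are the flange's). Camera axes: x right, y up, looking along -z (the intrinsics and any distortion apply to the point x, -y, -z); pixel columns grow to the right and rows downward; lengths in m; the calibration is good to about 2 mm. A picture is of the moment at which its call begins: read the wrist's pose just before it. camera_params takes no time and is no camera call.
- hand_in(): hands the job in; it is judged then, once.
The state is a dict: "t": time; "q": joint angles; "joint_vel": joint speeds; "joint_torque": joint torques, N m; "eef_pos": TCP position; "tool_rot": TCP orientation; "contact_force": force on the tool from outside, world axes, zero at the start; "torque": the same for the moment, N m; "gripper_width": opening from 0.0 (shut) to 1.0 (fully open); "grasp_force": force on a finger pad.
Only numpy, scipy, OpenCV 4.12 (cv2) and the standard library are available. Lean on these libraries where they do the work, as an engineer would, in place of code of your own. Each camera call takes 0.05 s, during which the arm holds its last target. There are 200 camera calls.

TASK

Push the white mould with the blue lid along the guides of the screw press until it stands fully home against the rear stop. Then turn the red knob clockwise, letting your hand sink with it, until the steel plate bears on the lid with about 40 newtons, and never with more than 60. The press only stands on the table: do not lift or shove it, let go at the end, and leave everything else where it is.

Things in the scene. Friction and masses are not known exactly. Their poses are not given: they have to be found in the camera images.
- press: Screw press standing loose on the table, 1.8 kg: wooden base 290 x 180 mm on rubber feet, its top 30 mm up; two steel posts; wooden beam across (36 mm deep, top 176 mm up). Origin on the table under the screw's axis; x runs from the open front to the rear stop, y along the beam. The base begins 185 mm to -x. Guides 102 mm apart, 12 mm high; their flared mouth begins 108 mm to -x.
- home (a point): Point on top of the press's base, 1 mm behind the screw's axis: the mould's origin lies here when its rear face is against the rear stop.
- knob_top (a point): Centre of the top face of the red ribbed round knob, 47 mm diameter, 34 mm tall, top 242 to 247 mm above the table at the start. Clockwise seen from above it sinks 20 mm per turn (3.2 mm per rad) with stem and plate. Turning it takes 0.19 N m free and 0.0032 N m more per newton of load; the thread holds when let go. The white bush below it ends 182 mm above the table.
- plate: Round steel pressing plate, 68 mm diameter, under the beam, hung from the stem on a stiff spring; origin at the centre of its underside, 135 mm below the knob's top while it hangs free. From first touch on the lid the load grows by about 12.7 N per mm of stem travel (40 N per rad of knob).
- mould: White mould 150 (x) x 96 (y) x 60 mm high, full, 0.7 to 1.0 kg, loose on the press's base in front of the plate, its long side along the guides; origin at the centre of its underside. The blue lid in it stands on the firm filling; the lid's round pad, 60 mm across, which the plate meets, is 67 to 73 mm above the origin, different each time.
- juice_jar: Amber jar, 66 mm diameter, 85 mm tall, beside the press; origin under its centre. Leave it alone.
- ramekin: White ramekin, 80 mm diameter, 48 mm tall, on the other side of the press; origin under its centre. Leave it alone.
- reamer: Wooden citrus reamer, 156 mm long, lying on the board. Leave it alone.
- lemon_half: Lemon half, 58 mm across, on the board. Leave it alone.
- orange_half: Orange half, 72 mm across, on the board. Leave it alone.
- carrot: Carrot, 170 mm long, lying on the table. Leave it alone.
- bowl: White bowl, 220 mm across, 75 mm tall. Leave it alone.
- spare_mould: A second, empty white mould without a lid, on the table beside the press. Leave it alone.
Not all that is in view belongs to the job. Leave any green or orange look-alike of the mould alone.

How it is judged:
By the outcome, as a careful person would: the job done as asked, in the order asked, and still so for the second after the job is handed in, with the robot touching nothing.
It also fails if it takes over 69 s, if anything falls off the work surface, if the arm or the gripper's body presses on something with over 40 N, if the wrist force passes 120 N, or if a joint passes its speed limit or range.

## Working session

There is one attempt and no reset: what is moved stays moved. The work goes in short steps, Python scripts to look and compute and a shell command to move; the robot and the scene stay as the last step left them, time stands still between calls to the robot, and variables do not carry over. Pictures are saved under pics/ and viewed, at most 10 in all, crops included, and the job is handed in when it is done.

```bash
mkdir -p pics; cat > h.py <<'E'
from station import *
import numpy as np, cv2
def cam(n):
    o=get_obs(); im,d=read_camera(n); p=camera_params(n); K=np.array(p["intrinsics"])
    if "cam_to_world" in p: T=np.array(p["cam_to_world"])
    else:
        from scipy.spatial.transform import Rotation as R
        w,x,y,z=o["tool_rot"]; T=np.eye(4); T[:3,:3]=R.from_quat([x,y,z,w]).as_matrix(); T[:3,3]=o["eef_pos"]; T=T@np.array(p["mount"])
    v,u=np.mgrid[:d.shape[0],:d.shape[1]]
    P=np.stack([(u-K[0,2])/K[0,0]*d,-(v-K[1,2])/K[1,1]*d,-d],-1)@T[:3,:3].T+T[:3,3]
    P[d==0]=np.nan
    return im,d,P
def save(n,im): cv2.imwrite("pics/"+n,im[...,::-1])
E
python3 - <<'E'
from h import *
a=cam("scene");b=cam("top")
np.savez("c.npz",si=a[0],sp=a[2],ti=b[0],tp=b[2])
save("scene1.png",a[0]);save("top1.png",b[0])
print(get_obs(), camera_params("wrist"), {k:v for k,v in camera_params("top").items()})
E
```

```text
{'t': 0.1, 'q': array([ 1.1528784 ,  0.47775331,  0.02235824,  1.55634791, -0.0114943 ,
        1.10933202, -0.0831081 ]), 'joint_vel': array([-4.23824447e-04, -6.68468891e-04, -2.21593363e-03, -4.18218721e-03,
       -9.60514331e-04, -5.18890494e-05,  3.44614919e-04]), 'joint_torque': array([ 3.72503433e-03, -5.97766936e+01,  1.61302909e+00, -2.81957263e+01,
        1.26980254e-02,  5.01889939e-03,  1.22367140e-05]), 'eef_pos': array([ 0.2056092 , -0.64235112,  0.23040118]), 'tool_rot': array([-8.32391528e-04,  9.88025167e-01,  1.54290426e-01, -1.99958624e-04]), 'contact_force': array([-0.2371143 ,  0.07689856, -0.53506393]), 'torque': array([ 0.01475661,  0.04551468, -0.00900777]), 'grasp_force': 0.0, 'gripper_width': 0.9997408076647848} {'intrinsics': array([[313.04979983,   0.        , 258.86970367],
       [  0.        , 313.04979983, 192.73904459],
       [  0.        ,   0.        ,   1.        ]]), 'mount': array([[ 1.97959568e-04,  9.55234278e-01,  2.95850359e-01,
         7.42542659e-02],
       [ 9.99999975e-01, -2.19460229e-04,  3.94671516e-05,
        -2.47455406e-04],
       [ 1.02627764e-04,  2.95850344e-01, -9.55234298e-01,
        -1.42334071e-01],
       [ 0.00000000e+00,  0.00000000e+00,  0.00000000e+00,
         1.00000000e+00]])} {'intrinsics': array([[412.92382249,   0.        , 261.9743551 ],
       [  0.        , 412.92382249, 188.37205949],
       [  0.        ,   0.        ,   1.        ]]), 'cam_to_world': array([[-0.00909028,  0.99656891, -0.08226651,  0.37883666],
       [-0.99992415, -0.00837541,  0.00903061, -0.04263734],
       [ 0.00831061,  0.08234236,  0.99656945,  1.39092511],
       [ 0.        ,  0.        ,  0.        ,  1.        ]])}
```

View pics/scene1.png

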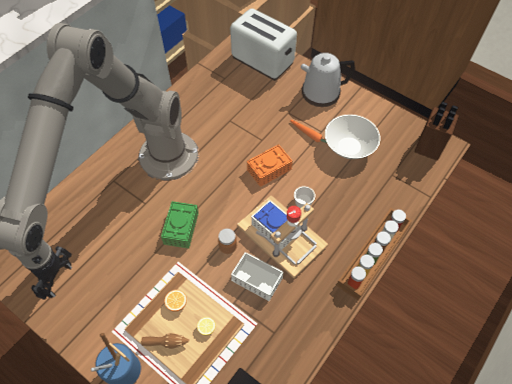

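View pics/top1.png

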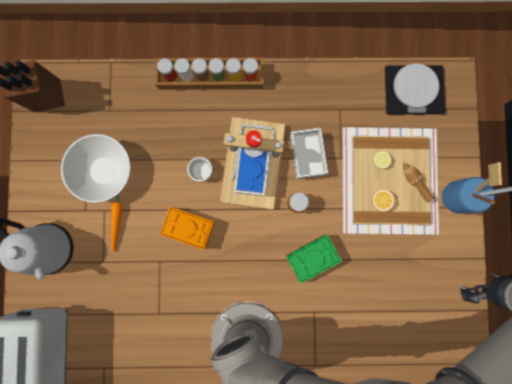

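The scene shows the press ahead of the robot. In the top view the red knob is at (254,138), the blue lid at about (252,175), and the base spans about (221–285, 118–209) with its open front toward the robot. A small vessel stands on each side, at (200,169) and (299,202), and the spare mould is at (310,153).

```bash
python3 - <<'E'
from h import *
c=np.load("c.npz")
for n,box in(("t",(215,295,110,215)),("s",(235,330,175,275))):
    im,P=c[n+"i"],c[n+"p"]; hsv=cv2.cvtColor(im,cv2.COLOR_RGB2HSV)
    u0,u1,v0,v1=box; M=np.zeros(im.shape[:2],bool);M[v0:v1,u0:u1]=1
    H,S,V=[hsv[...,i].astype(int) for i in range(3)]; z=P[...,2]
    def rep(k,m):
        m=m&M&np.isfinite(z); q=P[m]
        if len(q)<8: print(n,k,len(q));return
        r=cv2.minAreaRect((q[:,:2]*1000).astype(np.float32))
        print(n,k,len(q),"med",np.median(q,0).round(4),"rect",np.round(r[0]),np.round(r[1]),round(r[2],1),"z",np.percentile(z[m],[5,95]).round(3))
    rep("knobtop",((H<8)|(H>172))&(S>150)&(z>.23))
    rep("lid",(H>100)&(H<130)&(S>120)&(z>.08))
    rep("lidpad",(H>100)&(H<130)&(S>120)&(z>.095))
    rep("base",(abs(z-.03)<.006)&(S>50)&(H<30))
    rep("mouldrim",(S<50)&(abs(z-.09)<.008))
    rep("beam",(abs(z-.176)<.008)&(H<30)&(H>8)&(S>50))
im=c["ti"][105:215,210:300]; save("crop1.png",cv2.resize(im,None,fx=5.4,fy=5.4,interpolation=cv2.INTER_CUBIC))
E
```

```text
t knobtop 154 med [ 0.6176 -0.0263  0.242 ] rect [616. -29.] [40. 42.] 89.8 z [0.238 0.246]
t lid 910 med [ 0.5363 -0.0203  0.0963] rect [543. -22.] [ 80. 128.] 82.9 z [0.09  0.105]
t lidpad 557 med [ 0.5401 -0.0201  0.0997] rect [543. -22.] [ 79. 128.] 82.5 z [0.095 0.105]
t base 2049 med [ 0.5426 -0.0185  0.0292] rect [574. -53.] [243. 290.] 81.9 z [0.025 0.034]
t mouldrim 222 med [ 0.4908 -0.0418  0.0887] rect [530. -59.] [249. 153.] 72.9 z [0.083 0.094]
t beam 477 med [ 0.6153 -0.0429  0.175 ] rect [618. -28.] [178.  37.] 81.7 z [0.17 0.18]
s knobtop 131 med [ 0.6228 -0.0298  0.242 ] rect [618. -29.] [42. 45.] 32.2 z [0.232 0.247]
s lid 490 med [ 0.526  -0.0194  0.098 ] rect [524. -19.] [ 85. 100.] 83.6 z [0.089 0.106]
s lidpad 339 med [ 0.5338 -0.0189  0.1004] rect [527. -21.] [82. 93.] 82.9 z [0.095 0.107]
s base 1573 med [ 0.6425 -0.0525  0.0299] rect [552.  21.] [365. 343.] 10.0 z [0.025 0.035]
s mouldrim 133 med [ 0.5237 -0.0571  0.0883] rect [549. -24.] [150. 155.] 81.7 z [0.083 0.095]
s beam 312 med [ 0.6224 -0.0561  0.1756] rect [620. -29.] [178.  37.] 81.7 z [0.17  0.181]
```

View pics/crop1.png

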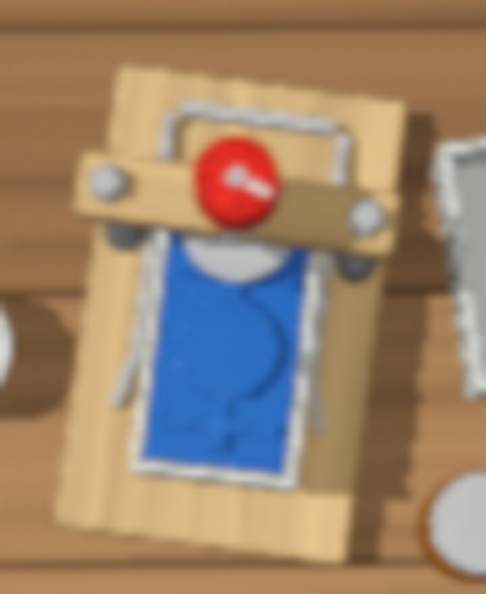

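Press yaw is about -8.3° with its axis near (0.619, -0.029). The mould stands with its front edge (crop row ~475) on the base, seemingly already in the guides. I'll get its front face in the press frame.

```bash
python3 - <<'E'
from h import *
c=np.load("c.npz"); a=np.radians(-8.3); R=np.array([[np.cos(a),-np.sin(a)],[np.sin(a),np.cos(a)]]); o=np.array([.619,-.0285])
for n in "ts":
    im,P=c[n+"i"],c[n+"p"]; z=P[...,2]; L=(P[...,:2]-o)@R
    hsv=cv2.cvtColor(im,cv2.COLOR_RGB2HSV); H,S=hsv[...,0].astype(int),hsv[...,1].astype(int)
    w=(S<60)&(abs(z-.09)<.009)&(abs(L[...,1])<.06)&(L[...,0]>-.185)&(L[...,0]<-.03)
    for y0 in(-.045,-.02,0.,.02,.045):
        q=L[w&(abs(L[...,1]-y0)<.008)]; print(n,y0,len(q),np.percentile(q[:,0],[0,5,50]).round(3) if len(q) else "")
    e=w&(L[...,0]<-.05); print("y range",np.percentile(L[e][:,1],[1,99]).round(3))
    b=(H>100)&(H<130)&(S>120)&(abs(L[...,1])<.06)&(z>.08)&(abs(L[...,0])<.2); q=L[b]; print("lid",np.percentile(q,[1,99],0).round(3).tolist())
    bz=b&(np.hypot(L[...,0]+.09,L[...,1])<.12)
    for r in np.arange(-.15,-.02,.015):
        m=bz&(abs(L[...,0]-r)<.008)&(abs(L[...,1])<.015); 
        if m.any(): print(round(r,3),np.median(z[m]).round(4))
for pc in [(-.17,0),(1e-3,0)]: print(pc,o+R@pc)
E
```

```text
t -0.045 50 [-0.146 -0.146 -0.098]
t -0.02 6 [-0.147 -0.147 -0.146]
t 0.0 10 [-0.148 -0.148 -0.146]
t 0.02 10 [-0.149 -0.149 -0.147]
t 0.045 63 [-0.148 -0.142 -0.09 ]
y range [-0.051  0.045]
lid [[-0.139, -0.043], [-0.018, 0.035]]
-0.135 0.0943
-0.12 0.0975
-0.105 0.0975
-0.09 0.1014
-0.075 0.1022
-0.06 0.1017
-0.045 0.0983
-0.03 0.0948
s -0.045 60 [-0.143 -0.142 -0.096]
s -0.02 7 [-0.148 -0.148 -0.145]
s 0.0 5 [-0.147 -0.147 -0.144]
s 0.02 3 [-0.148 -0.148 -0.147]
s 0.045 29 [-0.144 -0.144 -0.106]
y range [-0.053  0.047]
lid [[-0.141, -0.045], [-0.047, 0.037]]
-0.15 0.0892
-0.135 0.0944
-0.12 0.0979
-0.105 0.0982
-0.09 0.1018
-0.075 0.1024
-0.06 0.1002
-0.045 0.1019
(-0.17, 0) [ 0.45078062 -0.00395945]
(0.001, 0) [ 0.61998953 -0.02864436]
```

```bash
python3 -m creep '[[-1,60,0,20,0,0,0.18],[-1,40,60,10,0,0,0.18],[-1,40,60,10,0,0,0.18],[-1,20,62,10,0,0,0.18],[-1,20,62,10,0,0,0.18]]' 40
```

```text
t: 0.72
eef_pos: [0.3722, -0.42, 0.287]
tool_rot: [-0.0, 0.821, 0.571, -0.0]
contact_force: [-0.3, 0.7, 1.0]
gripper_width: 0.004
grasp_force: 0.0
```

```bash
python3 -m creep '[[-1,10,62,0,0,0,0.11],[-1,10,62,0,0,0,0.10],[-1,10,62,0,0,0,0],[-1,10,62,0,0,0,0],[-1,10,62,0,0,0,0]]' && python3 -m creep '[[-1,8,62,-20,0,0,0],[-1,4,46,-40,0,0,0],[-1,0,0,-60,0,0,0],[-1,0,0,-60,0,0,0],[-1,0,0,0,0,0,0]]'
```

```text
t: 1.35
eef_pos: [0.4212, -0.1118, 0.2871]
tool_rot: [0.0, 0.759, 0.652, -0.0]
contact_force: [0.7, -0.6, -0.5]
gripper_width: -0.001
grasp_force: 0.0
t: 1.98
eef_pos: [0.4293, -0.0086, 0.1049]
tool_rot: [-0.004, 0.758, 0.652, -0.003]
contact_force: [-0.2, -0.2, 1.0]
gripper_width: -0.002
grasp_force: 0.0
```

```bash
python3 -m creep '[[-1,1,7,-25,0,0,0],[-1,0,0,-27,0,0,0],[-1,8,-1,0,0,0,0],[-1,5,-0.7,0,0,0,0],[-1,0,0,0,0,0,0]]' && python3 -m creep '[[-1,5,-0.7,0,0,0,0],[-1,5,-0.7,0,0,0,0],[-1,5,-0.7,0,0,0,0],[-1,5,-0.7,0,0,0,0],[-1,5,-0.7,0,0,0,0]]'
```

```text
t: 2.6
eef_pos: [0.449, -0.0036, 0.0578]
tool_rot: [0.001, 0.759, 0.651, 0.001]
contact_force: [0.5, -0.4, 0.1]
gripper_width: 0.001
grasp_force: 0.0
t: 3.22
eef_pos: [0.4686, -0.0063, 0.0555]
tool_rot: [-0.002, 0.758, 0.652, -0.003]
contact_force: [-10.9, 3.3, 8.5]
gripper_width: -0.001
grasp_force: 5.7
```

```bash
python3 -m creep '[[-1,3,-0.45,0,0,0,0],[-1,3,-0.45,0,0,0,0],[-1,3,-0.45,0,0,0,0],[-1,3,-0.45,0,0,0,0],[-1,0,0,0,0,0,0]]'; cat > m.py <<'E'
from h import *
a=np.radians(-8.3); R=np.array([[np.cos(a),-np.sin(a)],[np.sin(a),np.cos(a)]]); o=np.array([.619,-.0285])
def meas(n):
    im,d,P=cam(n); z=P[...,2]; L=(P[...,:2]-o)@R
    hsv=cv2.cvtColor(im,cv2.COLOR_RGB2HSV); H,S=hsv[...,0].astype(int),hsv[...,1].astype(int)
    b=(H>100)&(H<130)&(S>120)&(abs(L[...,1])<.06)&(z>.08)&(abs(L[...,0])<.2); q=L[b]; print(n,"lid",np.percentile(q,[1,99],0).round(3).tolist())
    near=(abs(L[...,0])<.2)&(abs(L[...,1])<.11)
    m=near&(abs(z-.176)<.008)&(H<30)&(H>8)&(S>50); r=cv2.minAreaRect((P[m][:,:2]*1000).astype(np.float32)); print("beam",np.round(r[0],1),np.round(r[1]),round(r[2],1))
    k=near&((H<8)|(H>172))&(S>150)&(z>.2); print("knob",np.median(P[k],0).round(4) if k.any() else "-")
    w=(S<60)&(abs(z-.09)<.009)&(abs(L[...,1])<.03)&(L[...,0]>-.185)&(L[...,0]<-.04); q=L[w]; print("front",np.percentile(q[:,0],[1,5,50]).round(3),len(q))
    return im,P
E
python3 - <<'E'
from m import *
im,P=meas("scene"); save("s2.png",cv2.resize(im[170:290,210:350],None,fx=4,fy=4))
meas("top")
E
```

```text
t: 3.85
eef_pos: [0.4812, -0.0077, 0.0555]
tool_rot: [-0.002, 0.758, 0.652, -0.002]
contact_force: [-8.0, 2.3, 5.3]
gripper_width: 0.003
grasp_force: 4.2
scene lid [[-0.117, -0.043], [0.013, 0.037]]
beam [600.9 -16.1] [168. 153.] 53.9
knob [ 0.6224 -0.0349  0.2405]
front [-0.144 -0.144 -0.126] 21
top lid [[-0.073, -0.043], [-0.013, 0.035]]
beam [617.5 -27.8] [178.  36.] 81.8
knob [ 0.6139 -0.0276  0.2419]Traceback (most recent call last):
  File "<stdin>", line 3, in <module>
  File "m.py", line 10, in meas
    w=(S<60)&(abs(z-.09)<.009)&(abs(L[...,1])<.03)&(L[...,0]>-.185)&(L[...,0]<-.04); q=L[w]; print("front",np.percentile(q[:,0],[1,5,50]).round(3),len(q))
                                                                                                           ~~~~~~~~~~~~~^^^^^^^^^^^^^^^^^
    return _quantile_unchecked(
        a, q, axis, out, overwrite_input, method, keepdims, weights)
    return _ureduce(a,
                    func=_quantile_ureduce_func,
    ...<5 lines>...
                    overwrite_input=overwrite_input,
                    method=method)
    r = func(a, **kwargs)
    result = _quantile(arr,
                       quantiles=q,
    ...<2 lines>...
                       out=out,
                       weights=wgt)
    slices_having_nans = np.isnan(arr[-1, ...])
                                  ~~~^^^^^^^^^
IndexError: index -1 is out of bounds for axis 0 with size 0
```

View pics/s2.png

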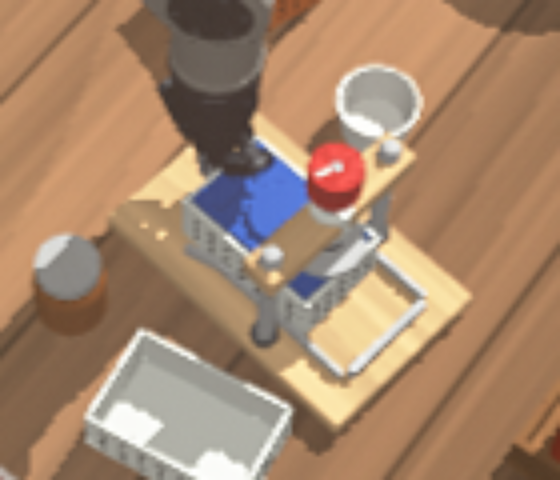

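The mould has moved about 22 mm into the guides and the press has not shifted. About 52 mm remain.

```bash
python3 -m creep '[[-1,4,-0.6,0,0,0,0],[-1,4,-0.6,0,0,0,0],[-1,4,-0.6,0,0,0,0],[-1,4,-0.6,0,0,0,0],[-1,4,-0.6,0,0,0,0]]' && python3 -m creep '[[-1,4,-0.6,0,0,0,0],[-1,4,-0.6,0,0,0,0],[-1,4,-0.6,0,0,0,0],[-1,4,-0.6,0,0,0,0],[-1,2,-0.3,0,0,0,0]]' && python3 -m creep '[[-1,2,-0.3,0,0,0,0],[-1,2,-0.3,0,0,0,0]]'
```

```text
t: 4.58
eef_pos: [0.5007, -0.01, 0.0554]
tool_rot: [-0.002, 0.758, 0.653, -0.002]
contact_force: [-9.6, 5.0, 6.0]
gripper_width: -0.003
grasp_force: 5.4
t: 5.2
eef_pos: [0.5188, -0.0125, 0.0554]
tool_rot: [-0.002, 0.758, 0.653, -0.002]
contact_force: [-11.2, 5.0, 7.9]
gripper_width: -0.004
grasp_force: 5.8
t: 5.45
eef_pos: [0.5225, -0.013, 0.0554]
tool_rot: [-0.003, 0.758, 0.653, -0.002]
contact_force: [-10.9, 5.7, 6.7]
gripper_width: -0.001
grasp_force: 5.7
```

```bash
for i in 1; do python3 -m creep '[[-1,2,-0.3,0,0,0,0],[-1,2,-0.3,0,0,0,0],[-1,1.5,-0.2,0,0,0,0]]' |grep -E "eef|contact"; python3 -m creep '[[-1,1,-0.15,0,0,0,0]]' |grep -E "eef|contact";python3 -m creep '[[-1,1,-0.15,0,0,0,0]]' |grep -E "eef|contact"; done
```

```text
eef_pos: [0.5281, -0.0139, 0.0554]
contact_force: [-10.4, 4.9, 7.0]
eef_pos: [0.5291, -0.014, 0.0554]
contact_force: [-10.9, 4.7, 7.0]
eef_pos: [0.5299, -0.0141, 0.0554]
contact_force: [-11.0, 4.9, 7.2]
```

```bash
python3 -m creep '[[-1,1,-0.15,0,0,0,0]]' |grep -E "eef|contact";python3 -m creep '[[-1,1,-0.15,0,0,0,0]]' |grep -E "eef|contact"; python3 -m creep '[[-1,0.7,-0.1,0,0,0,0]]' |grep -E "eef|contact"
```

```text
eef_pos: [0.531, -0.0143, 0.0554]
contact_force: [-11.1, 5.5, 6.1]
eef_pos: [0.532, -0.0144, 0.0554]
contact_force: [-10.0, 4.6, 7.1]
eef_pos: [0.5321, -0.0144, 0.0554]
contact_force: [-13.9, 6.0, 11.3]
```

```bash
python3 -m creep '[[-1,0.3,0,0,0,0,0],[-1,0,0,0,0,0,0]]' |grep -E "eef|contact"; python3 -m creep '[[-1,0.4,-0.05,0,0,0,0]]' |grep -E "eef|contact"
```

```text
eef_pos: [0.5321, -0.0144, 0.0554]
contact_force: [-12.3, 5.5, 10.8]
eef_pos: [0.5321, -0.0144, 0.0554]
contact_force: [-15.2, 5.7, 13.3]
```

```bash
python3 -m creep '[[-1,-8,1.2,0,0,0,0],[-1,-24,4,2,0,0,0.18],[-1,-24,4,30,0,0,0.18],[0.6,0,0,60,0,0,0.18],[0.6,0,0,60,0,0,0.18]]' && python3 -m creep '[[0.6,0,0,60,0,0,0.18],[0.6,0,0,25,0,0,0.18],[0.6,0,0,0,0,0,0.18],[0.6,0,0,0,0,0,0.18],[0.6,0,0,0,0,0,0.18]]'
python3 - <<'E'
from m import *
print(get_obs()["q"].round(2),get_obs()["contact_force"].round(1),get_obs()["torque"].round(3))
a,_=cam("scene")[:2];b=cam("top")[0]
ac=cv2.resize(a[170:290,210:350],(560,480)); bc=cv2.resize(b[105:215,210:300],(393,480))[:, :240+153]
save("s3.png",np.hstack([ac,bc])[:, :800])
try: meas("scene")
except IndexError: pass
E
```

```text
t: 7.45
eef_pos: [0.4806, -0.0076, 0.2096]
tool_rot: [-0.0, 0.478, 0.879, -0.0]
contact_force: [2.3, -1.1, 1.7]
gripper_width: 0.418
grasp_force: 0.0
t: 8.07
eef_pos: [0.4812, -0.0077, 0.2933]
tool_rot: [0.0, 0.048, 0.999, -0.0]
contact_force: [-0.8, 0.2, 0.4]
gripper_width: 0.803
grasp_force: 0.0
[ 0.8   0.22 -1.03  1.88  0.21  1.16  1.17] [-0.8  0.2  0.4] [ 0.03   0.034 -0.005]
scene lid [[-0.068, -0.044], [0.067, 0.037]]
beam [619.7 -28.5] [179.  37.] 81.9
knob [ 0.6223 -0.0339  0.2408]
front [-0.075 -0.074 -0.072] 15
```

The measured front edge is -74 to -75 mm, so the mould is home, and the beam has not moved. Next I go over the knob.

```bash
python3 -m creep '[[0.6,46,-7,0,0,0,0.15],[0.6,46,-7,0,0,0,0.15],[0.6,46,-7,0,0,0,0],[0.6,0,0,0,0,0,0]]' && python3 - <<'E'
from m import *
print(get_obs()["q"].round(2),get_obs()["torque"].round(3),get_obs()["tool_rot"])
im,d,P=cam("wrist"); z=P[...,2]
hsv=cv2.cvtColor(im,cv2.COLOR_RGB2HSV); H,S=hsv[...,0].astype(int),hsv[...,1].astype(int)
k=((H<8)|(H>172))&(S>130)&(z>.2)&(z<.27); q=P[k]; zt=np.percentile(q[:,2],90); t=q[q[:,2]>zt-.006]
(c,r)=cv2.minEnclosingCircle((t[:,:2]*1000).astype(np.float32)); print(len(q),c,r,zt,np.median(t[:,2]))
save("w1.png",im)
E
```

```text
t: 8.72
eef_pos: [0.6213, -0.0294, 0.2917]
tool_rot: [-0.0, -0.096, 0.995, 0.001]
contact_force: [-0.7, -0.3, 0.2]
gripper_width: 0.796
grasp_force: 0.0
[ 0.64  0.51 -0.99  1.57  0.44  1.3   1.35] [0.03  0.058 0.053] [-3.21490086e-04 -9.59114799e-02  9.95389267e-01  1.04534950e-03]
3831 (617.1885986328125, -29.10095977783203) 23.32697868347168 0.24325617848284817 0.2425207609676202
```

View pics/w1.png

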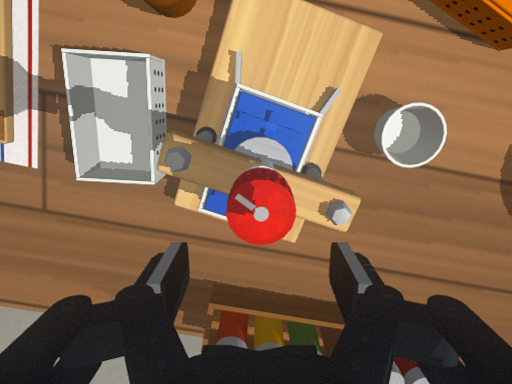

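The knob is centred between the fingers at (261,212). Its measured centre is (0.617, -0.029), top at 0.243. Now I descend and grip.

```bash
python3 -m creep '[[0.6,-3,0,-40,0,0,0],[0.6,0,0,-30,0,0,0],[0.6,0,0,-17,0,0,0],[0.6,0,0,0,0,0,0]]' && python3 -m creep '[[-0.05,0,0,0,0,0,0],[-0.2,0,0,0,0,0,0],[-1,0,0,0,0,0,0],[-1,0,0,0,0,0,0]]' 40; python3 -c "
from station import *;o=get_obs();print(o['torque'],o['q'].round(2))"
```

```text
t: 9.28
eef_pos: [0.6151, -0.0285, 0.2056]
tool_rot: [-0.001, -0.099, 0.995, -0.0]
contact_force: [0.1, -0.1, 0.2]
gripper_width: 0.803
grasp_force: 0.0
t: 9.78
eef_pos: [0.6169, -0.029, 0.208]
tool_rot: [0.001, -0.098, 0.995, -0.001]
contact_force: [-0.6, -2.8, 6.2]
gripper_width: 0.539
grasp_force: 41.0
[-0.55768154  0.30244879  0.09050971] [ 0.62  0.58 -0.95  1.68  0.51  1.15  1.3 ]
```

```bash
cat > r.py <<'E'
from station import *
import numpy as np
o=get_obs(); w,x,y,z=o['tool_rot']
print("yaw",round(2*np.arctan2(y,x),3),"tq",o['torque'].round(3),"F",o['contact_force'].round(1),"pos",o['eef_pos'].round(4),"q",o['q'].round(2),"g",o['gripper_width'].round(3))
E
python3 r.py
python3 -m creep '[[-1,0,0,-0.5,0,0,-0.16],[-1,0,0,-0.5,0,0,-0.16]]' >/dev/null; python3 r.py
python3 -m creep '[[-1,0,0,-0.5,0,0,-0.16],[-1,0,0,-0.5,0,0,-0.16]]' >/dev/null; python3 r.py
```

```text
Traceback (most recent call last):
  File "r.py", line 4, in <module>
    print("yaw",round(2*np.arctan2(y,x),3),"tq",o['torque'].round(3),"F",o['contact_force'].round(1),"pos",o['eef_pos'].round(4),"q",o['q'].round(2),"g",o['gripper_width'].round(3))
                                                                                                                                                         ^^^^^^^^^^^^^^^^^^^^^^^^
AttributeError: 'float' object has no attribute 'round'
Traceback (most recent call last):
  File "r.py", line 4, in <module>
    print("yaw",round(2*np.arctan2(y,x),3),"tq",o['torque'].round(3),"F",o['contact_force'].round(1),"pos",o['eef_pos'].round(4),"q",o['q'].round(2),"g",o['gripper_width'].round(3))
                                                                                                                                                         ^^^^^^^^^^^^^^^^^^^^^^^^
AttributeError: 'float' object has no attribute 'round'
Traceback (most recent call last):
  File "r.py", line 4, in <module>
    print("yaw",round(2*np.arctan2(y,x),3),"tq",o['torque'].round(3),"F",o['contact_force'].round(1),"pos",o['eef_pos'].round(4),"q",o['q'].round(2),"g",o['gripper_width'].round(3))
                                                                                                                                                         ^^^^^^^^^^^^^^^^^^^^^^^^
AttributeError: 'float' object has no attribute 'round'
```

```bash
sed -i "s/o\['gripper_width'\].round(3)/o['gripper_width']/" r.py; python3 r.py
for i in 1; do python3 -m creep '[[-1,0,0,-0.5,0,0,-0.16]]' >/dev/null; python3 r.py; done
```

```text
yaw 2.695 tq [-0.006  0.077  0.223] F [-0.7 -0.7  3.6] pos [ 0.617  -0.0277  0.206 ] q [ 0.53  0.53 -0.8   1.69  0.42  1.11  0.72] g 0.5394022692112058
yaw 2.535 tq [ 0.105 -0.074  0.182] F [ 0.8 -0.3  3.1] pos [ 0.6172 -0.0275  0.2054] q [ 0.5   0.52 -0.77  1.69  0.4   1.1   0.58] g 0.5372874950160598
```

```bash
python3 -m creep '[[-1,0,0,-0.38,0,0,-0.12]]' >/dev/null; python3 r.py
python3 -m creep '[[-1,0,0,-0.38,0,0,-0.12]]' >/dev/null; python3 r.py
python3 -m creep '[[-1,0,0,-0.38,0,0,-0.12]]' >/dev/null; python3 r.py
python3 -m creep '[[-1,0,0,-0.38,0,0,-0.12]]' >/dev/null; python3 r.py
python3 -m creep '[[-1,0,0,-0.38,0,0,-0.12]]' >/dev/null; python3 r.py
```

```text
yaw 2.416 tq [ 0.086 -0.226  0.125] F [1.4 1.3 2.6] pos [ 0.6174 -0.0272  0.2051] q [ 0.49  0.51 -0.74  1.69  0.38  1.09  0.47] g 0.5361119940420133
yaw 2.297 tq [ 0.145 -0.263  0.186] F [2.5 0.8 2.7] pos [ 0.6175 -0.0271  0.2047] q [ 0.47  0.5  -0.72  1.69  0.37  1.08  0.37] g 0.5386705077999507
yaw 2.177 tq [ 0.237 -0.453  0.188] F [3.3 1.  2.4] pos [ 0.6177 -0.0269  0.2043] q [ 0.45  0.5  -0.69  1.69  0.35  1.08  0.26] g 0.5385409859090817
yaw 2.057 tq [ 0.252 -0.603  0.202] F [3.  2.5 1.1] pos [ 0.6179 -0.0268  0.2039] q [ 0.43  0.49 -0.66  1.69  0.34  1.07  0.15] g 0.5402401632899558
yaw 1.937 tq [ 0.274 -0.738  0.186] F [4.5 2.1 0.2] pos [ 0.6181 -0.0267  0.2036] q [ 0.41  0.48 -0.64  1.7   0.32  1.06  0.04] g 0.5418881984265976
```

```bash
python3 -m creep '[[-1,0.4,0.2,-0.38,0,0,-0.12]]' >/dev/null; python3 r.py
python3 -m creep '[[-1,0.4,0.2,-0.38,0,0,-0.12]]' >/dev/null; python3 r.py
python3 -m creep '[[-1,0.4,0.2,-0.38,0,0,-0.12]]' >/dev/null; python3 r.py
python3 -m creep '[[-1,0.3,0.2,-0.38,0,0,-0.12]]' >/dev/null; python3 r.py
```

```text
yaw 1.817 tq [ 0.162 -0.486  0.172] F [3.3 1.7 1.9] pos [ 0.6184 -0.0266  0.2032] q [ 0.4   0.48 -0.61  1.7   0.31  1.06 -0.07] g 0.5367965978956338
yaw 1.697 tq [ 0.142 -0.364  0.164] F [3.2 0.9 1.7] pos [ 0.6187 -0.0265  0.2028] q [ 0.38  0.47 -0.58  1.7   0.29  1.05 -0.18] g 0.5382171666099798
yaw 1.577 tq [ 0.058 -0.229  0.195] F [1.6 1.3 2.5] pos [ 0.6189 -0.0265  0.2024] q [ 0.36  0.47 -0.56  1.7   0.28  1.05 -0.29] g 0.5398935676994345
yaw 1.457 tq [-0.047 -0.261  0.181] F [1.3 0.5 3. ] pos [ 0.6192 -0.0265  0.202 ] q [ 0.34  0.47 -0.53  1.7   0.27  1.05 -0.39] g 0.5350008029573969
```

```bash
python3 -m creep '[[-1,0.1,0.1,-0.38,0,0,-0.12]]' >/dev/null; python3 r.py
python3 -m creep '[[-1,0.1,0.1,-0.38,0,0,-0.12]]' >/dev/null; python3 r.py
python3 -m creep '[[-1,0.1,0.1,-0.38,0,0,-0.12]]' >/dev/null; python3 r.py
python3 -m creep '[[-1,0.1,0.1,-0.38,0,0,-0.12]]' >/dev/null; python3 r.py
```

```text
yaw 1.337 tq [-0.057 -0.413  0.26 ] F [3.4 0.7 1.5] pos [ 0.6194 -0.0265  0.2017] q [ 0.32  0.46 -0.51  1.7   0.25  1.04 -0.5 ] g 0.5391036097038727
yaw 1.217 tq [-0.124 -0.52   0.256] F [ 3.9 -1.   1.7] pos [ 0.6197 -0.0266  0.2013] q [ 0.3   0.46 -0.48  1.7   0.24  1.04 -0.61] g 0.5409795022707122
yaw 1.097 tq [-0.18  -0.682  0.265] F [ 3.6 -0.7  1.3] pos [ 0.6199 -0.0267  0.2009] q [ 0.28  0.45 -0.45  1.7   0.23  1.03 -0.72] g 0.5392115928646332
yaw 0.977 tq [-0.324 -0.686  0.32 ] F [ 3.8 -1.1  1.7] pos [ 0.6201 -0.0268  0.2005] q [ 0.26  0.45 -0.43  1.7   0.21  1.03 -0.83] g 0.5356942909290178
```

```bash
for k in 1; do
python3 -m creep '[[-1,0.4,0,-0.13,0,0,-0.04]]' >/dev/null; python3 r.py
python3 -m creep '[[-1,0.4,-0.1,-0.13,0,0,-0.04]]' >/dev/null; python3 r.py
python3 -m creep '[[-1,0.4,-0.1,-0.13,0,0,-0.04]]' >/dev/null; python3 r.py
python3 -m creep '[[-1,0.3,-0.1,-0.13,0,0,-0.04]]' >/dev/null; python3 r.py; done | cut -c1-75
python3 - <<'E'
import numpy as np
from scipy.optimize import least_squares
d=np.array([[2.695,.223],[2.535,.182],[2.416,.125],[2.297,.186],[2.177,.188],[2.057,.202],[1.937,.186],[1.817,.172],[1.697,.164],[1.577,.195],[1.457,.181],[1.337,.26],[1.217,.256],[1.097,.265],[.977,.32]])
f=lambda p:p[1]+.128*np.maximum(p[0]-d[:,0],0)-d[:,1]
r=least_squares(f,[1.6,.18]);print(r.x,r.fun.std(),(r.x[0]-.977)*40)
E
```

```text
yaw 0.939 tq [-0.247 -0.56   0.239] F [ 2.8 -1.4  5.3] pos [ 0.6202 -0.0269
yaw 0.9 tq [-0.22  -0.375  0.206] F [ 2.  -1.4  6.8] pos [ 0.6203 -0.0269  
yaw 0.86 tq [-0.183 -0.053  0.227] F [ 1.3 -2.2  8.7] pos [ 0.6204 -0.027  
yaw 0.82 tq [-0.198  0.023  0.221] F [1.  0.5 7.9] pos [ 0.6205 -0.0271  0.
[1.73878571 0.183     ] 0.025638490706636492 30.471428571428575
```

```bash
cat > pl.py <<'E'
from m import *
c=np.load("c.npz")
def plate(im,P,lab):
    z=P[...,2]; L=(P[...,:2]-o)@R; r=np.hypot(L[...,0],L[...,1]); S=cv2.cvtColor(im,cv2.COLOR_RGB2HSV)[...,1]
    m=(S<60)&(r<.031)&(abs(L[...,0])>.02)&(z>.095)&(z<.13)
    print(lab,m.sum(),z[m].mean().round(4),np.median(z[m]).round(4),z[m].std().round(4),np.argwhere(m).mean(0))
    return m
if __name__=="__main__":
    for n in "ts": plate(c[n+"i"],c[n+"p"],n+"0")
    for k in range(4):
        im,d,P=cam("scene"); m=plate(im,P,"s"); print(get_obs()["torque"].round(3),get_obs()["contact_force"].round(1))
    im2=im.copy(); im2[m]=[255,0,255]; save("s4.png",cv2.resize(np.hstack([im[190:270,240:340],im2[190:270,240:340]]),None,fx=4,fy=4,interpolation=cv2.INTER_NEAREST))
    im,d,P=cam("top"); plate(im,P,"t")
E
python3 pl.py
```

```text
t0 37 0.115 0.1146 0.0022 [153.2972973  252.78378378]
s0 29 0.1143 0.1141 0.004 [234.62068966 296.48275862]
s 28 0.1111 0.1113 0.0036 [235.42857143 296.07142857]
[-0.21  -0.108  0.017] [1.1 0.1 8.1]
s 32 0.1099 0.1107 0.0033 [235.0625  296.34375]
[-0.127 -0.102 -0.133] [ 0.4 -0.9  7.7]
s 31 0.1105 0.1106 0.0039 [235.38709677 296.41935484]
[-0.166 -0.112 -0.126] [ 1.3 -0.6  6.9]
s 29 0.1099 0.1092 0.0033 [235.20689655 296.48275862]
[-0.158 -0.063 -0.134] [ 0.4 -0.6  7.8]
t 0 nan nan nan [nan nan]pl.py:6: RuntimeWarning: Mean of empty slice.
  print(lab,m.sum(),z[m].mean().round(4),np.median(z[m]).round(4),z[m].std().round(4),np.argwhere(m).mean(0))
  ret = ret.dtype.type(ret / rcount)
  return _methods._mean(a, axis=axis, dtype=dtype,
  ret = _var(a, axis=axis, dtype=dtype, out=out, ddof=ddof,
  arrmean = um.true_divide(arrmean, div, out=arrmean,
  ret = ret.dtype.type(ret / rcount)
  ret = um.true_divide(
```

View pics/s4.png

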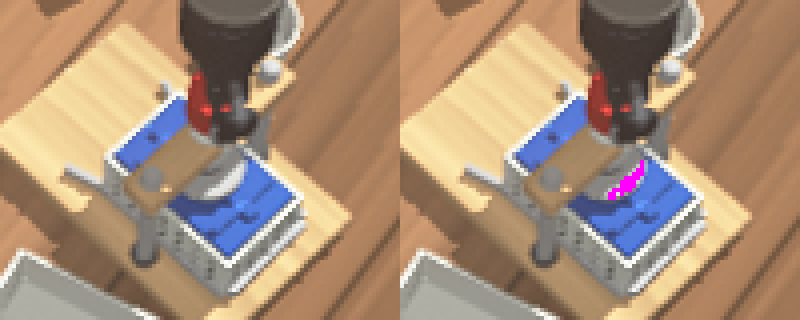

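```bash
sed -i 's/print("yaw"/print("c",round(o["torque"][2]+.0032*o["contact_force"][2],3),"yaw"/' r.py
b(){ python3 r.py|cut -c1-92; }
python3 -m creep '[[-1,0,0,0.38,0,0,0.12]]' >/dev/null; b
python3 -m creep '[[-1,0,0,0.38,0,0,0.12]]' >/dev/null; b
python3 -m creep '[[-1,0,0,0.38,0,0,0.12]]' >/dev/null; b
python3 -m creep '[[-1,0,0,0.38,0,0,0.12]]' >/dev/null; b
python3 -m creep '[[-1,0,0,-0.38,0,0,-0.12]]' >/dev/null; b
python3 -m creep '[[-1,0,0,-0.38,0,0,-0.12]]' >/dev/null; b
python3 -m creep '[[-1,0,0,-0.38,0,0,-0.12]]' >/dev/null; b
python3 -m creep '[[-1,0,0,-0.38,0,0,-0.12]]' >/dev/null; b
```

```text
c -0.136 yaw 0.943 tq [-0.059  0.178 -0.16 ] F [-0.1  0.5  7.7] pos [ 0.6202 -0.0269  0.2003
c -0.151 yaw 1.064 tq [-0.063  0.29  -0.178] F [-0.9  0.8  8.7] pos [ 0.62   -0.0268  0.2007
c -0.109 yaw 1.184 tq [ 0.11   0.449 -0.14 ] F [-1.6 -0.3  9.6] pos [ 0.6198 -0.0267  0.2011
c -0.154 yaw 1.304 tq [ 0.061  0.558 -0.185] F [-2.5  0.6  9.6] pos [ 0.6196 -0.0266  0.2015
c 0.225 yaw 1.18 tq [-0.046  0.291  0.196] F [-1.8  1.   9.2] pos [ 0.6198 -0.0267  0.2011] 
c 0.266 yaw 1.058 tq [-0.059  0.113  0.24 ] F [-0.3 -0.4  8.2] pos [ 0.6201 -0.0268  0.2007]
c 0.265 yaw 0.938 tq [-0.18  -0.027  0.242] F [ 1.3 -1.7  7.3] pos [ 0.6203 -0.0269  0.2003]
c 0.3 yaw 0.818 tq [-0.262 -0.122  0.276] F [ 1.1 -0.8  7.4] pos [ 0.6204 -0.027   0.2   ] q
```

```bash
b(){ python3 r.py|cut -c1-92; }
python3 -m creep '[[-1,0.1,0,-0.3,0,0,-0.1]]' >/dev/null; b
python3 -m creep '[[-1,0.1,0,-0.25,0,0,-0.1]]' >/dev/null; b
python3 -m creep '[[-1,0,0,-0.1,0,0,-0.05]]' >/dev/null; b
python3 -m creep '[[-1,0,0,0.25,0,0,0.1]]' >/dev/null; b
python3 -m creep '[[-1,0,0,0.25,0,0,0.1]]' >/dev/null; b
python3 -m creep '[[-1,0,0,0.25,0,0,0.1]]' >/dev/null; b
python3 -m creep '[[-1,0,0,-0.25,0,0,-0.1]]' >/dev/null; b
python3 -m creep '[[-1,0,0,-0.25,0,0,-0.1]]' >/dev/null; b
python3 -m creep '[[-1,0,0,-0.25,0,0,-0.1]]' >/dev/null; b
```

```text
c 0.282 yaw 0.718 tq [-0.298 -0.075  0.255] F [ 1.6 -1.3  8.3] pos [ 0.6206 -0.0272  0.1997]
c 0.317 yaw 0.618 tq [-0.322 -0.152  0.295] F [ 0.7 -2.1  6.8] pos [ 0.6207 -0.0274  0.1994]
c 0.366 yaw 0.569 tq [-0.391 -0.281  0.345] F [ 1.5 -1.3  6.4] pos [ 0.6208 -0.0275  0.1992]
c -0.138 yaw 0.672 tq [-0.169 -0.078 -0.161] F [ 0.9 -0.8  7.4] pos [ 0.6207 -0.0273  0.1995
c -0.094 yaw 0.774 tq [-0.123  0.08  -0.121] F [-0.5 -0.8  8.4] pos [ 0.6205 -0.0271  0.1998
c -0.16 yaw 0.874 tq [-0.079  0.204 -0.19 ] F [-0.2  0.   9.4] pos [ 0.6204 -0.027   0.2001]
c 0.27 yaw 0.77 tq [-0.257  0.009  0.249] F [ 0.3 -0.   6.6] pos [ 0.6205 -0.0271  0.1998] q
c 0.262 yaw 0.668 tq [-0.301 -0.227  0.238] F [ 0.9 -2.5  7.6] pos [ 0.6206 -0.0273  0.1995]
c 0.347 yaw 0.568 tq [-0.366 -0.272  0.327] F [ 2.  -2.3  6.4] pos [ 0.6208 -0.0275  0.1992]
```

The fits put first touch at yaw ≈1.53 rad, so the load is now about 38–40 N. I'll let go and rise.

```bash
python3 -m creep '[[0.3,0,0,0,0,0,0],[0.6,0,0,0,0,0,0],[0.6,0,0,0,0,0,0],[0.6,0,0,20,0,0,0],[0.6,0,0,50,0,0,0]]' && python3 -m creep '[[0.6,0,0,60,0,0,0],[0.6,-60,0,20,0,0,0],[0.6,-60,-60,0,0,0,0],[0.6,-60,-60,0,0,0,0],[0.6,0,-60,0,0,0,0]]' && python3 -m creep '[[0.6,0,-60,0,0,0,0],[0.6,0,-60,0,0,0,0],[0.6,0,-60,0,0,0,0],[0.6,0,0,0,0,0,0]]'
python3 - <<'E'
from pl import *
for k in range(4):
    im,d,P=cam("scene"); plate(im,P,"s")
a=cv2.resize(im[180:280,230:340],(440,400)); im,d,P=cam("top"); plate(im,P,"t")
save("s5.png",np.hstack([a,cv2.resize(im[105:215,210:300],(327,400))]))
for n in("scene","top"):
    try: meas(n)
    except IndexError: pass
E
```

```text
t: 15.52
eef_pos: [0.6176, -0.0276, 0.2654]
tool_rot: [-0.001, 0.96, 0.282, -0.003]
contact_force: [1.2, 0.7, 1.3]
gripper_width: 0.801
grasp_force: 0.0
t: 16.15
eef_pos: [0.469, -0.176, 0.3477]
tool_rot: [0.0, 0.959, 0.282, -0.0]
contact_force: [0.9, -0.1, 0.2]
gripper_width: 0.798
grasp_force: 0.0
t: 16.65
eef_pos: [0.4696, -0.3612, 0.3462]
tool_rot: [0.0, 0.961, 0.277, -0.001]
contact_force: [-0.8, 0.3, 0.3]
gripper_width: 0.8
grasp_force: 0.0
s 30 0.1093 0.1092 0.0038 [235.53333333 296.43333333]
s 27 0.111 0.1113 0.0038 [234.88888889 296.77777778]
s 26 0.1111 0.1119 0.0037 [234.96153846 296.69230769]
s 29 0.111 0.1103 0.0048 [234.82758621 296.93103448]
t 35 0.11 0.1105 0.003 [153.45714286 252.45714286]
scene lid [[-0.068, -0.043], [0.068, 0.038]]
beam [620.1 -28.1] [178.  37.] 81.9
knob [ 0.6225 -0.0358  0.2319]
front [-0.074 -0.074 -0.073] 17
top lid [[-0.067, -0.043], [0.067, 0.035]]
beam [617.4 -28. ] [178.  37.] 81.7
knob [ 0.6116 -0.0318  0.2331]
front [-0.076 -0.075 -0.072] 36
```

View pics/s5.png

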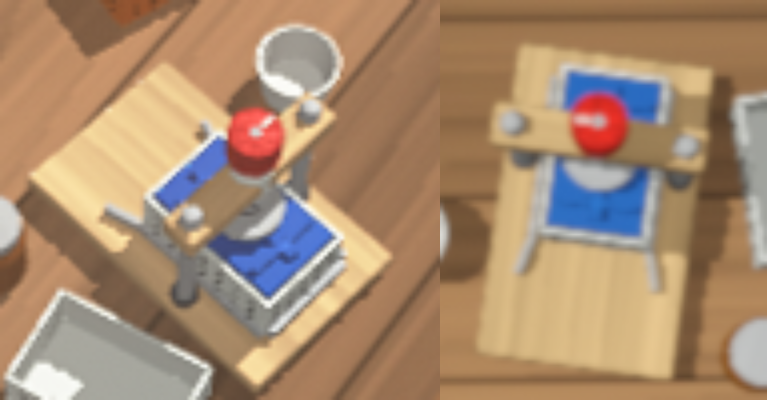

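The mould is home, the press has not moved, and the knob pointer turned about 160°, as commanded. The hand is clear, so I hand in.

```bash
python3 -c "
from station import *;print(hand_in())"
```

```text
the job is handed in; nothing more can be done
None
```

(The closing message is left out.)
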